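# Free the stuck die from the came mill's die box

## Robot

A 6-joint arm with a two-finger parallel gripper is mounted at the origin on a cart in front of the work surface, level with it; the furniture and walls round the work are solid. World frame = base frame: x ahead of the robot, y to its left, z up, the work surface at z = 0. Lengths are in m, angles in rad, forces in N, time in s.
With the tool pointing down it reaches from about 0.375 to 0.925 m from the base axis. Payload 5.7 kg.
Tool frame: the origin (TCP) lies midway between the tips of the shut fingers; the grasp point (between the pads) lies 19 mm behind it; z points along the fingers, x is the direction in which the jaws open and shut, and the axes are right-handed (so a half turn about z gives the same grasp; the last joint's range is limited). The gripper opens to 85 mm and grips with 20 to 120 N. Pads are 22 mm wide; open, the fingers measure 114 mm over their backs; the gripper's body (76 mm by 85 mm) begins 54 mm behind the grasp point. The pads swing forward as they close: fully open they stand 13 mm farther back than shut.
Start: joints at [1.176, 0.359, 1.51, -0, 1.272, -0.115], TCP at [0.166, 0.577, 0.231] pointing down, gripper open.
Joint ranges: [-2.97, 2.97], [-1.01, 2.36], [0.21, 2.38], [-0.96, 4.11], [0.2, 2.71], [-2.98, 2.98]. Speed limits (rad/s): [2.39, 2.39, 3.14, 3.14, 3.14, 3.14].

## Interface

Orientations are given as a rotation vector (axis times angle).
In Python, from plant import bot, eyes, order gives the robot as it stands.
- The arm moves only by the tool play_rows, never from a script. Its argument "plan" is a list of rows, each a list of 7 numbers: the finger opening in cm, from 0 to 8.54, then the shift along the tool's x, y, z in cm, then the turn, a rotation vector about the tool's x, y, z in rad. In form: [[grip, tx, ty, tz, ax, ay, az], ...]. A call has 1 to 8 rows; each row shifts and turns the commanded pose from where the row before left it, along the tool's axes as they then stand; what a row does not reach is not made up. A row lasts 1/12 s, in which the tool goes at most 41.7 mm and 7.16 degrees, less where a joint would pass 70% of its speed; a pose out of reach is approached as far as the arm can. A call is refused whole if a number of a shift passes 4.17 or a number of a turn 0.125, either way. A call with a gripper value outside its range is refused whole. The fingers move at their own pace and stop on an object; the grip force is fixed at half the most. Time passes only in rows, so rows that do not move let the fingers close. It gives the time, the measured TCP pose, the force and the opening at its end, in the units of the state.
- bot.get_obs(): the state, without advancing time (a new reading comes with each control period).
- eyes.get_image(name): name is "scene" or "top"; returns the picture (384x512x3 uint8, red, green, blue); there is no depth.
- eyes.camera_info(name): a dict with "camera_matrix" (3x3 intrinsics, pixels), "rvec" (rotation vector, rad) and "tvec" (3), from world to camera coordinates, as OpenCV has them. Camera axes: x right, y down, z forward; pixel columns grow to the right and rows downward; lengths in m; the calibration is good to about 2 mm. A picture is of the moment at which its call begins. camera_info takes no time and is no camera call.
- order.job_done(): hands the job in, once; it reports no verdict.
The state is a dict: "t": time; "joint_positions": joint angles; "dq": joint speeds; "tau": joint torques, N m; "position": TCP position; "tool_rot": TCP orientation; "force": force on the tool from outside, world axes, zero at the start; "wrist_torque": the same for the moment, N m; "opening": opening from 0.0 (shut) to 1.0 (fully open).
Only numpy, scipy, OpenCV 4.12 (cv2) and the standard library are available. Lean on these libraries where they do the work, as an engineer would, in place of code of your own. Each camera call takes 0.05 s, during which the arm holds its last target.

## Task

The die box of the lead-came mill stands loose on the bench for a die change. Slacken its cam knob until the pointer stands on the long line of the scale and leave it there; the die is still a tight fit then, so grip its head and rock it side to side, towards one cheek and then the other, while easing it up until it comes free: a straight pull would lift the box, which must stay standing where it is. Finish while holding the die upright and still in the gripper, straight above its seat and just clear of the cheeks (about 2 cm), and leave the other things on the bench alone.

Things in the scene. Friction and masses are not known exactly. Their poses are not given: they have to be found in the camera images.
- die_box: Die box: loose grey cast plate, 2.2 kg, 128 (x) x 208 (y) x 16 mm thick, carrying all the parts below. Origin: centre of its underside, z up. In its frame the die seat is at x=+14, y=+56, the knob at x=+14, y=-62, the slide moved by the knob's cam between them (top 36 mm above the bench), the pointer along the -x edge (22 mm above the bench; the slide's arm above its pivot end, 30 mm).
- seat (a point): Centre of the die seat, a flat floor 17 mm above the bench. The die stands on it between two cheeks, fixed (+y side) and sprung (-y side), whose tops are 43 mm above the bench. Two half-round brass ribs on each cheek (its pad) press on the die 9.5 and 16.5 mm above the seat; else the cheeks stand back 3.5 mm. Two end stops, 13 mm high, leave it 1.5 mm play each along x. The die is clear when its foot is 26 mm up.
- die: The die in the box: steel block 36 (its x) x 28 (its y) x 66 mm high, 0.2 to 0.42 kg, H-shaped opening in its end faces, fine grooves on its head. Origin: centre of its foot, z up. Seated, its axes are parallel to the box's; the upper 40 mm stand above the cheeks: grip them across the 28 mm, along the box's y.
- die_head (a point): Centre of the die's top face, 66 mm above its foot; 83 mm above the bench when seated. Rocking is a tilt about the box's x axis, 5 to 8 degrees to either side in turn, the head going towards +y and -y of the box: pivoting on one pad while its other side slides up, the die walks up a few millimetres with each half swing.
- die_foot (a point): Centre of the die's underside. With the pointer on the line each pad presses on the die with about 18 N, at a friction of about 0.6: straight up it would take some 22 N plus the die's weight, while the box with its parts, about 2.5 kg, tips up at the die's end under about 15 N there. The sprung cheek gives way by 1 mm per 5.3 N.
- cam_knob (a joint): Turn of the cam knob about its upright axis, rad: 0 when the pointer is on the long line, negative when tighter (it starts between -2.3 and -1.4). It grows counter-clockwise seen from above, which slackens the cheek (14 N per rad). Range -2.6 to 1.3. It needs about 0.3 N m and stays where it is left.
- knob_grip (a point): On the knob's axis, 42 mm above the bench: the height to grip. The knob is round, fluted and black, 38 mm across; its gripping band reaches from 33 to 51 mm above the bench, its flat top is at 53 mm.
- pointer (a joint): Swing of the steel pointer about its pivot, rad: 0 on the long line, negative when the knob is too tight (the tip then stands nearer to the knob), positive when it is too slack. It moves 0.22 rad for each rad of the knob.
- pointer_tip (a point): Tip of the needle, 62 mm from its pivot at (-42, 8) mm in the box frame.
- scale_mark (a point): The point of the long scale line where the tip must stand: (-42, -54) mm in the box frame, 21 mm above the bench. The other scale lines are short and thin, 0.1 rad apart.
- spare_die: The next die to be fitted, lying on its broad side on the bench: the same steel block but 34 mm wide, so 36 x 66 x 34 mm high as it lies. Leave it. Origin: under its centre.
- setting_block: Beech block 32 x 60 x 22 mm, bystander. Origin: centre of its underside.
- glass_cutter: Glass cutter with brass ends, 145 mm long, lying; bystander.
- fid: Flat wooden stick, 157 mm long, lying; bystander.
- grozing_pliers: Pliers with red grips, 188 mm long, lying; bystander.
- cup_nails: Clear pot with nails, 107 mm across, 98 mm high; bystander.
- cup_glass: Clear pot with glass crumbs, 101 mm across, 90 mm high; bystander.
- mask_tape: Roll of masking tape, 93 mm across, 19 mm high; bystander.
There are look-alikes about, which are no part of the job. Leave any turquoise look-alike of the die alone.

How it is judged:
On the way, in this order (a step that is already met when the one before it is completed fails the run):
1. the pointer stands on the long line (within about 2 mm) with the die still seated (value of joint pointer between -0.035 and 0.035 rad and velocity of joint pointer between -0.02 and 0.02 rad/s and z of die_foot in the frame of die_box below 0.0195 m), for 0.3 s.
2. the die, still between the pads, is rocked towards the fixed cheek (head more than 2.5 mm over) (y of die_head in the frame of die_box above 0.0585 m and z of die_foot in the frame of die_box below 0.036 m), for 0.02 s.
3. and, still between the pads, rocked back towards the sprung cheek (head more than 2.5 mm over) (y of die_head in the frame of die_box below 0.0535 m and z of die_foot in the frame of die_box below 0.036 m), for 0.02 s.
At the end, for the whole second after the job is handed in: The die is held still by the fingers, within 11 degrees of upright, its foot 2 to 47 mm above the tops of the cheeks and within 25 mm sideways of the seat's centre, touching nothing of the box; the pointer still stands within 2.8 mm of the long line; the box stands flat on the bench (z of die_foot in the frame of die_box between 0.045 and 0.09 m and horizontal distance between die_foot and seat below 0.025 m and angle between die's own z axis and vertical below 0.2 rad and linear speed of die below 0.02 m/s and angular speed of die below 0.2 rad/s and contact force between the fingers and die above 2 N and contact force between die and die_box below 0.1 N and value of joint pointer between -0.045 and 0.045 rad and height (world z) of die_box below 0.004 m and angle between die_box's own z axis and vertical below 0.03 rad); the arm keeps its last pose, push and grip.
It fails at once if the die box is lifted or tipped off the bench (5 mm or 5 degrees) (height (world z) of die_box above 0.005 m or angle between die_box's own z axis and vertical above 0.08 rad).
It fails at once if the die box is dragged more than 50 mm (distance of die_box from where it was at the start of the episode above 0.05 m).
It fails at once if another thing on the bench is moved more than 30 mm (distance of any of cup_nails, cup_glass, grozing_pliers, glass_cutter, fid, mask_tape, setting_block, spare_die from where it was at the start of the episode above 0.03 m).
It also fails if it takes over 54 s, if anything falls off the work surface, if the arm or the gripper's body presses on something with over 40 N, if the wrist force passes 120 N, or if a joint passes its speed limit or range.

## Working session

There is one attempt and no reset: what is moved stays moved. The work goes in short steps, Python scripts to look and compute and a tool call to move; the robot and the scene stay as the last step left them, time stands still between calls to the robot, and variables do not carry over. Pictures are saved under pics/ and viewed, and the job is handed in when it is done.

Besides the shell and the picture viewer there is one more tool, called after "Emit:" as name(argument=value, ...), one argument or row to a line, values as JSON. play_rows: Moves the arm, as the interface text tells. Its arguments: {"type":"object","properties":{"plan":{"type":"array","items":{"type":"array","items":{"type":"number"}}}},"required":["plan"]}

```bash
ls; mkdir -p pics; cat > h.py <<'E'
import numpy as np, cv2
from plant import bot, eyes, order
def shot(n,f,crop=None,k=1):
    im=eyes.get_image(n); np.save('pics/'+f+'.npy',im)
    o=im[:,:,::-1]
    if crop: a,b,c,d=crop; o=o[b:d,a:c]
    cv2.imwrite('pics/'+f+'.png',cv2.resize(o,None,fx=k,fy=k,interpolation=cv2.INTER_CUBIC)); return im
def cam(n):
    c=eyes.camera_info(n); R=cv2.Rodrigues(np.array(c['rvec'],float))[0]; return np.array(c['camera_matrix'],float),R,np.array(c['tvec'],float).reshape(3)
def ray(n,uv,z):
    K,R,t=cam(n); d=R.T@np.linalg.solve(K,[uv[0],uv[1],1]); o=-R.T@t
    return o+d*(z-o[2])/d[2]
def proj(n,p):
    K,R,t=cam(n); q=K@(R@np.array(p)+t); return q[:2]/q[2]
E
python3 - <<'E'
from h import *
shot('top','top0',k=1.5); shot('scene','sc0',k=1.5)
for n in('top','scene'):
    K,R,t=cam(n); print(n,K.round(1).tolist(),(-R.T@t).round(3),R.round(2).tolist())
print(bot.get_obs())
E
```

```text
pics
top [[422.4, 0.0, 257.1], [0.0, 422.4, 192.5], [0.0, 0.0, 1.0]] [0.482 0.196 1.047] [[0.02, -1.0, 0.02], [-1.0, -0.02, -0.08], [0.08, -0.02, -1.0]]
scene [[412.0, 0.0, 253.2], [0.0, 412.0, 189.6], [0.0, 0.0, 1.0]] [ 0.209 -0.445  0.779] [[0.85, -0.53, -0.02], [-0.38, -0.58, -0.72], [0.37, 0.62, -0.7]]
{'t': 0.1, 'joint_positions': array([ 1.17588397e+00,  3.59429801e-01,  1.51131076e+00, -1.59989791e-07,
        1.27252252e+00, -1.15099821e-01]), 'dq': array([ 2.87814092e-03,  8.31677814e-05, -1.42579069e-03,  2.21946235e-04,
        4.54673330e-04,  1.09796094e-03]), 'tau': array([ 5.38558629e-05, -5.28657568e+01, -2.79351336e+01, -1.46998336e-04,
        4.94949112e-03,  1.87152966e-05]), 'position': array([0.16547595, 0.57609443, 0.23054466]), 'tool_rot': array([ 2.50884079e+00,  1.88944637e+00, -2.26268223e-03]), 'force': array([-0.09293289,  0.14855972,  0.08548836]), 'wrist_torque': array([ 0.06925133, -0.05885711, -0.03962709]), 'opening': 1.0021099711692825}
```

View pics/top0.png

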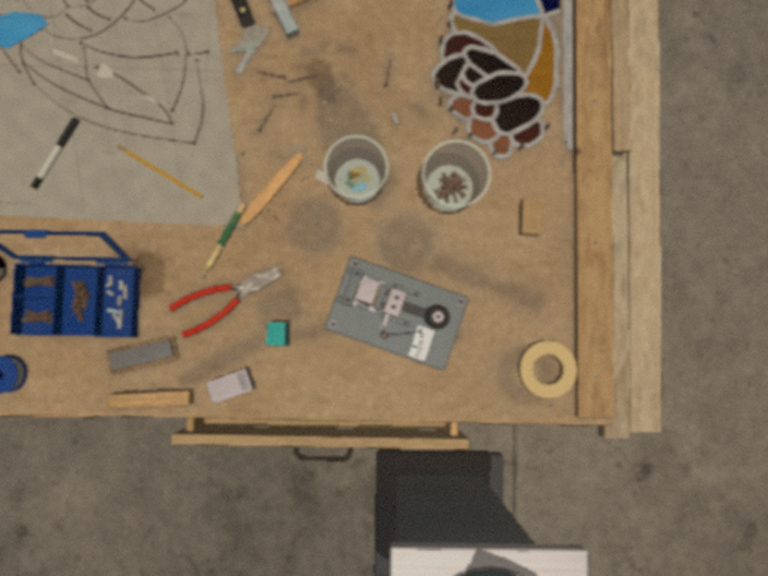

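View pics/sc0.png

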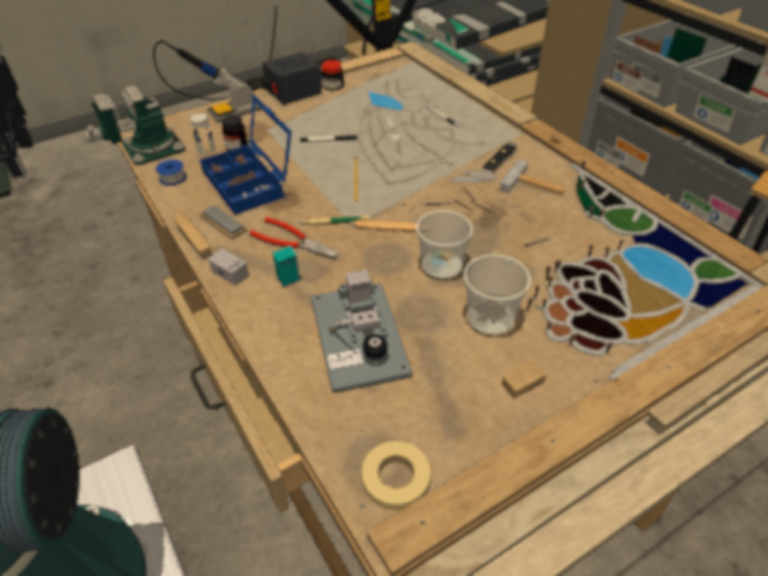

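The top view shows the grey die box at about (397,312)/1.5, with the knob at (437,317)/1.5 and the die at the left end at about (368,290)/1.5. The spare die is at (231,385)/1.5 and the turquoise look-alike at (277,333)/1.5. Next I zoom in.

```bash
python3 - <<'E'
from h import *
im=np.load('pics/top0.npy')
c=im[160:256,205:325,::-1]; cv2.imwrite('pics/topz.png',cv2.resize(c,None,fx=6,fy=6,interpolation=cv2.INTER_CUBIC))
im=np.load('pics/sc0.npy')
c=im[170:265,195:285,::-1]; cv2.imwrite('pics/scz.png',cv2.resize(c,None,fx=6,fy=6,interpolation=cv2.INTER_CUBIC))
E
```

```text
(no output)
```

View pics/topz.png

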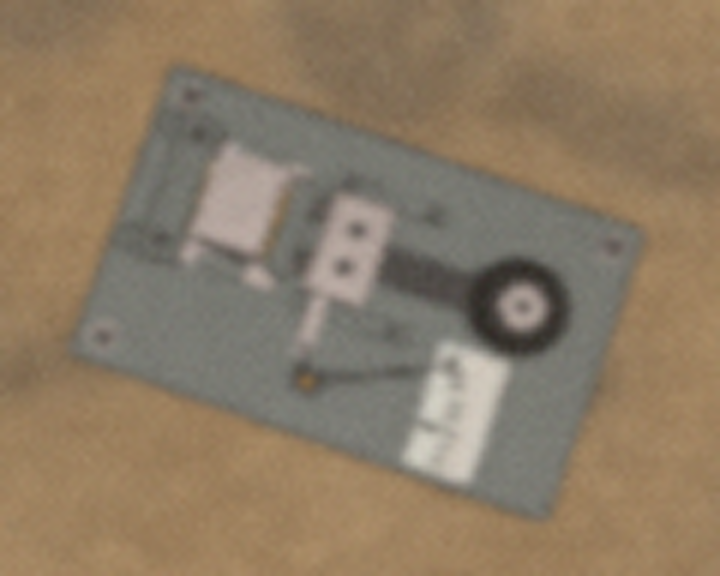

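View pics/scz.png

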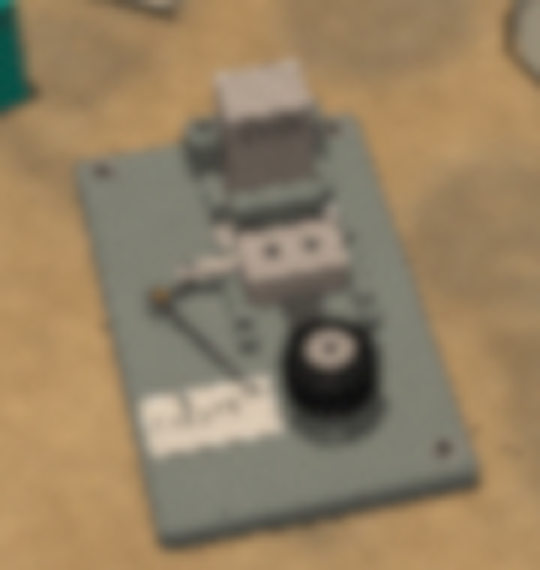

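The zoom shows the plate corners at about (175,68), (640,232), (545,520) and (75,352), the knob top at (521,307), the die head at (241,197), the pivot at (306,380) and the tip near (430,367). I'll fit the plate from a mask on the z=16 mm plane.

```bash
cat >> h.py <<'E'
def box(im,n='top',crop=(205,160,325,256)):
    a,b,c,d=crop; s=im[b:d,a:c]
    hsv=cv2.cvtColor(cv2.GaussianBlur(s,(3,3),0),cv2.COLOR_RGB2HSV)
    m=((hsv[:,:,1]<75)).astype(np.uint8)
    m=cv2.morphologyEx(m,cv2.MORPH_OPEN,np.ones((3,3)))
    ct=max(cv2.findContours(m,0,cv2.CHAIN_APPROX_NONE)[0],key=cv2.contourArea)[:,0]
    w=np.array([ray(n,(u+a,v+b),0.016)[:2] for u,v in ct])
    r=cv2.minAreaRect((w*1000).astype(np.float32)); bp=cv2.boxPoints(r)
    return r,bp
def frame(c,yaw):
    T=np.eye(3);T[:2,:2]=[[np.cos(yaw),-np.sin(yaw)],[np.sin(yaw),np.cos(yaw)]];T[:2,2]=c;return T
E
python3 - <<'E'
from h import *
im=np.load('pics/top0.npy')
r,bp=box(im); print(r,bp)
z=lambda x,y:((x+.5)/6-.5+205,(y+.5)/6-.5+160)
zs=lambda x,y:((x+.5)/6-.5+195,(y+.5)/6-.5+170)
print('corners',[ray('top',z(*p),.016)[:2].round(4) for p in [(175,68),(640,232),(545,520),(75,352)]])
print('knob',ray('top',z(521,307),.053), ray('scene',zs(330,349),.053))
print('die',ray('top',z(241,197),.083),ray('scene',zs(266,92),.083))
print('pivot',ray('top',z(306,380),.022),'tip',ray('top',z(455,363),.022),ray('scene',zs(158,296),.022))
E
```

```text
((527.2982177734375, 157.5579376220703), (209.5962677001953, 128.9765167236328), 71.84355163574219) [[433.36444   78.07315 ]
 [555.9191    37.882416]
 [621.232    237.04272 ]
 [498.6773   277.23346 ]]
corners [array([0.6172, 0.2345]), array([0.554, 0.043]), array([0.4364, 0.0804]), array([0.5003, 0.2721])]
knob [0.52091464 0.09505787 0.053     ] [0.52027815 0.0938953  0.053     ]
die [0.55943962 0.2056455  0.083     ] [0.55761773 0.20345072 0.083     ]
pivot [0.49085119 0.17838356 0.022     ] tip [0.49893204 0.11831603 0.022     ] [0.48906883 0.17945722 0.022     ]
```

The plate fit is 209.6 x 129 mm (true 208 x 128). Its centre is (0.527, 0.1575) with box yaw about -0.317. The predicted knob (0.521, 0.094), seat (0.558, 0.206) and pivot (0.490, 0.178) agree with the measured points to 1–2 mm. The pointer reads about -0.47 rad, which puts the knob at about -2.1. Moving to above the knob.

Emit:
play_rows(
  plan=[
    [8.5, -1.52, 1.98, 0.2, 0, 0, 0],
    [8.5, -1.52, 1.98, 0.2, 0, 0, 0],
    [8.5, -1.52, 1.98, 0.2, 0, 0, 0],
    [8.5, -1.52, 1.98, 0.2, 0, 0, 0],
    [8.5, -1.52, 1.98, 0.2, 0, 0, 0],
    [8.5, -1.52, 1.98, 0.2, 0, 0, 0],
    [8.5, -1.52, 1.98, 0.2, 0, 0, 0],
    [8.5, -1.52, 1.98, 0.2, 0, 0, 0],
  ],
)

```text
t: 0.77
position: [0.2847, 0.4148, 0.2149]
tool_rot: [2.509, 1.89, -0.001]
force: [0.3, 0.1, 0.3]
opening: 0.996
```

Emit:
play_rows(
  plan=[
    [8.5, -1.52, 1.98, 0.3, 0, 0, 0],
    [8.5, -1.52, 1.98, 0.3, 0, 0, 0],
    [8.5, -1.52, 1.98, 0.3, 0, 0, 0],
    [8.5, -1.52, 1.98, 0.3, 0, 0, 0],
    [8.5, -1.52, 1.98, 0.3, 0, 0, 0],
    [8.5, -1.52, 1.98, 0.3, 0, 0, 0],
    [8.5, -1.52, 1.98, 0.3, 0, 0, 0],
    [8.5, -1.52, 1.98, 0.3, 0, 0, 0],
  ],
)

```text
t: 1.43
position: [0.4033, 0.2542, 0.1909]
tool_rot: [-2.509, -1.89, 0.001]
force: [0.8, 0.3, -0.6]
opening: 0.998
```

Emit:
play_rows(
  plan=[
    [8.5, -1.52, 1.98, 0.5, 0, 0, 0],
    [8.5, -1.52, 1.98, 0.5, 0, 0, 0],
    [8.5, -1.52, 1.98, 0.5, 0, 0, 0],
    [8.5, -1.52, 1.98, 0.5, 0, 0, 0],
    [8.5, -1.52, 1.98, 0.5, 0, 0, 0],
    [8.5, -1.52, 1.98, 0.5, 0, 0, 0],
    [8.5, -1.52, 1.98, 0.5, 0, 0, 0],
    [8.5, -1.52, 1.98, 0.5, 0, 0, 0],
  ],
)

```text
t: 2.1
position: [0.5219, 0.0936, 0.1507]
tool_rot: [-2.509, -1.89, 0.001]
force: [1.0, 0.4, -0.8]
opening: 0.997
```

Emit:
play_rows(
  plan=[
    [5.6, 0, 0, 0, 0, 0, 0.123],
    [5.6, 0, 0, 0, 0, 0, 0.123],
    [5.6, 0, 0, 0, 0, 0, 0.123],
    [5.6, 0, 0, 0, 0, 0, 0.123],
    [5.6, 0, 0, 0, 0, 0, 0.123],
    [5.6, 0, 0, 0, 0, 0, 0.123],
    [5.6, 0, 0, 0, 0, 0, 0.123],
    [5.6, 0, 0, 0, 0, 0, 0.123],
  ],
)

```text
t: 2.77
position: [0.5213, 0.0947, 0.1509]
tool_rot: [3.106, 0.471, -0.001]
force: [-0.6, -0.2, 0.0]
opening: 0.657
```

Emit:
play_rows(
  plan=[
    [5.6, 0, 0, 0, 0, 0, 0.123],
    [5.6, 0, 0, 0, 0, 0, 0.123],
    [5.6, 0, 0, 0, 0, 0, 0.123],
    [5.6, 0, 0, 0, 0, 0, 0.123],
    [5.6, 0, 0, 0, 0, 0, 0.123],
    [5.6, 0, 0, 0, 0, 0, 0.123],
    [5.6, 0, 0, 0, 0, 0, 0.123],
    [5.6, 0, 0, 0, 0, 0, 0.123],
  ],
)

```text
t: 3.43
position: [0.5213, 0.0948, 0.1509]
tool_rot: [2.96, -1.052, -0.001]
force: [0.5, 0.1, 0.7]
opening: 0.652
```

Emit:
play_rows(
  plan=[
    [5.6, 0, 0, 0, 0, 0, 0.11],
    [5.6, 0, 0, 0, 0, 0, 0.11],
    [5.6, 0, 0, 2.0, 0, 0, 0],
    [5.6, 0, 0, 2.5, 0, 0, 0],
    [5.6, 0, 0, 2.5, 0, 0, 0],
    [5.6, 0, 0, 2.5, 0, 0, 0],
    [5.6, 0, 0, 1.0, 0, 0, 0],
    [5.6, 0, 0, 0, 0, 0, 0],
  ],
)

```text
t: 4.1
position: [0.5193, 0.0946, 0.0439]
tool_rot: [2.828, -1.361, -0.008]
force: [-0.1, -0.7, 0.4]
opening: 0.653
```

Emit:
play_rows(
  plan=[
    [5.6, 0, 0, 1.1, 0, 0, 0],
    [5.6, 0, 0, 1.1, 0, 0, 0],
    [5.6, 0, 0, 0, 0, 0, 0],
    [4.2, 0, 0, 0, 0, 0, 0],
    [3.0, 0, 0, 0, 0, 0, 0],
    [3.0, 0, 0, 0, 0, 0, 0],
    [3.0, 0, 0, 0, 0, 0, 0],
    [3.0, 0, 0, 0, 0, 0, 0],
  ],
)

```text
t: 4.77
position: [0.5216, 0.0951, 0.025]
tool_rot: [-2.83, 1.362, -0.0]
force: [-2.4, 3.0, 6.3]
opening: 0.424
```

```bash
python3 - <<'E'
from h import *
shot('top','t1',(180,130,340,260),5); shot('scene','s1',(170,140,300,270),5)
o=bot.get_obs();print(o['position'],o['force'],o['wrist_torque'],o['opening'])
E
```

```text
[0.52155965 0.09515322 0.02498061] [-2.8117592   3.12352023  6.23325343] [ 0.53764065  0.46864766 -0.03210447] 0.4267433856039572
```

View pics/s1.png

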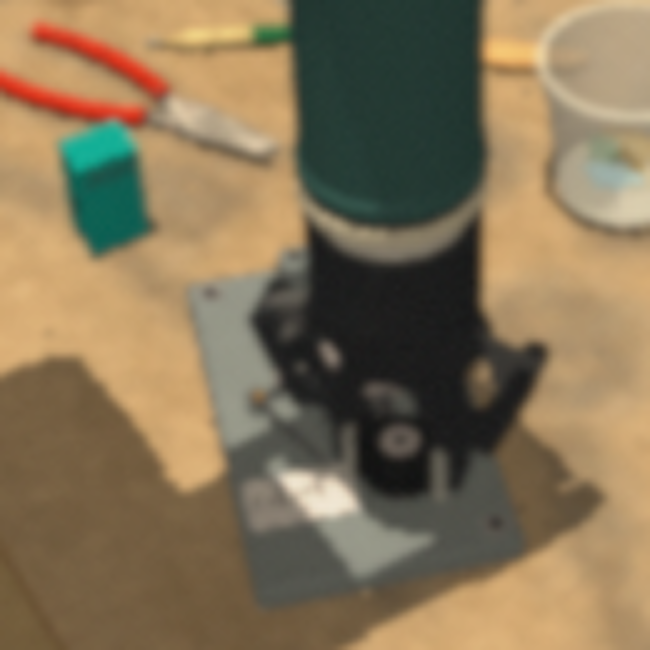

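View pics/t1.png

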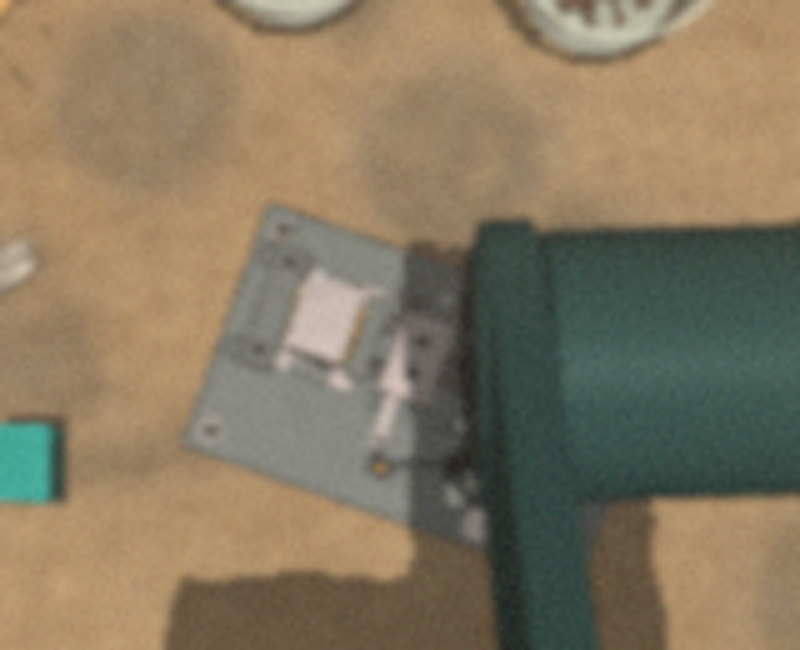

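The scene view shows the pads either side of the knob (about (400,440)). The needle runs from the pivot at (258,397) towards it. Turning counter-clockwise.

Emit:
play_rows(
  plan=[
    [3.0, 0, 0, 0, 0, 0, -0.08],
    [3.0, 0, 0, 0, 0, 0, -0.12],
    [3.0, 0, 0, 0, 0, 0, -0.12],
    [3.0, 0, 0, 0, 0, 0, -0.12],
    [3.0, 0, 0, 0, 0, 0, -0.12],
    [3.0, 0, 0, 0, 0, 0, -0.12],
    [3.0, 0, 0, 0, 0, 0, -0.12],
    [3.0, 0, 0, 0, 0, 0, 0],
  ],
)

```text
t: 5.53
position: [0.5207, 0.0956, 0.025]
tool_rot: [-3.137, 0.143, 0.002]
force: [-5.4, 5.2, 8.9]
opening: 0.419
```

Emit:
play_rows(
  plan=[
    [3.0, 0, 0, 0, 0, 0, -0.12],
    [3.0, 0, 0, 0, 0, 0, -0.12],
    [3.0, 0, 0, 0, 0, 0, -0.06],
    [3.0, 0, 0, 0, 0, 0, 0],
    [3.0, 0, 0, 0, 0, 0, 0],
  ],
)

```text
t: 5.95
position: [0.5203, 0.0956, 0.025]
tool_rot: [-3.124, -0.319, 0.003]
force: [-5.0, 6.4, 10.2]
opening: 0.422
```

```bash
python3 - <<'E'
from h import *
shot('top','t2',(180,130,340,260),5); shot('scene','s2',(170,140,300,270),5)
o=bot.get_obs();print(o['position'],o['force'],o['wrist_torque'],o['opening'])
E
```

```text
[0.52028835 0.09556267 0.02495096] [-5.41382551  5.69102726  8.93754763] [0.84825925 0.86608418 0.40532649] 0.42067132695817294
```

View pics/s2.png

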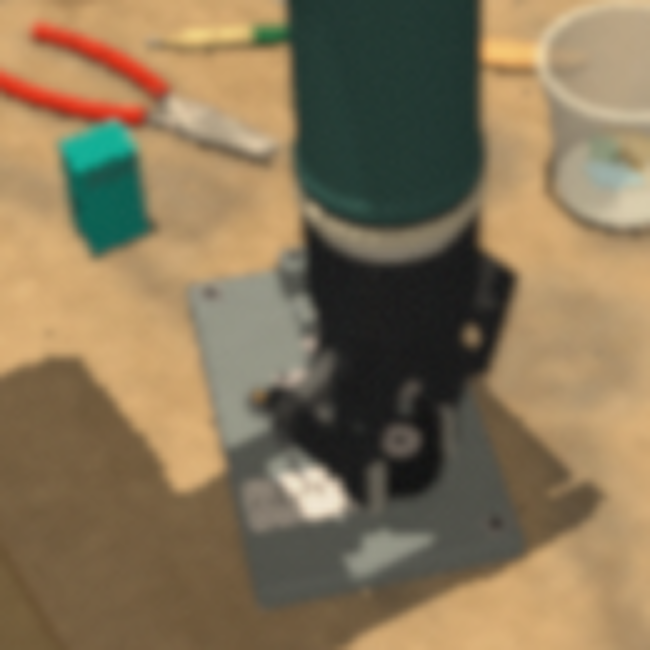

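View pics/t2.png

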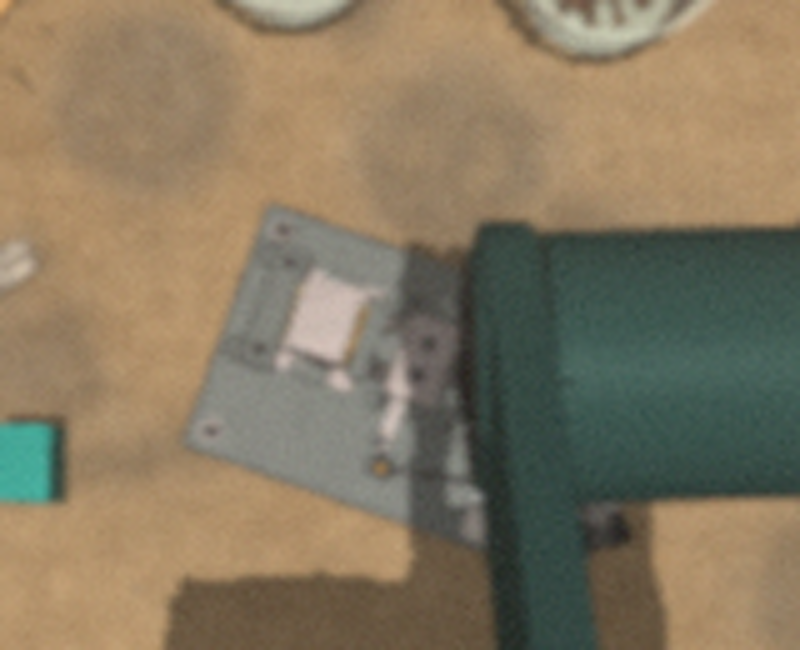

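The top view shows the knob has turned and the needle has swung from about level towards the line. I'll release, turn back and look again.

Emit:
play_rows(
  plan=[
    [5.6, 0, 0, 0, 0, 0, 0],
    [5.6, 0, 0, 0, 0, 0, 0],
    [5.6, 0, 0, 0, 0, 0, 0],
    [5.6, 0, 0, -3.0, 0, 0, 0.1],
    [5.6, 0, 0, -4.0, 0, 0, 0.12],
    [5.6, 0, 0, -4.0, 0, 0, 0.12],
    [5.6, 0, 0, -4.0, 0, 0, 0.12],
    [5.6, 0, 0, -4.0, 0, 0, 0.12],
  ],
)

```text
t: 6.72
position: [0.5216, 0.0945, 0.2163]
tool_rot: [3.084, -0.598, 0.001]
force: [0.2, -0.2, -0.6]
opening: 0.653
```

Emit:
play_rows(
  plan=[
    [5.6, 0, 0, -4.0, 0, 0, 0.12],
    [5.6, 0, 0, -4.0, 0, 0, 0.12],
    [5.6, 0, 0, -3.0, 0, 0, 0.12],
    [5.6, 0, 0, 0, 0, 0, 0.12],
  ],
)

```text
t: 7.05
position: [0.5258, 0.0947, 0.3319]
tool_rot: [-2.848, 1.312, -0.019]
force: [1.7, -0.8, 0.1]
opening: 0.659
```

```bash
python3 - <<'E'
from h import *
shot('scene','s3',(170,140,300,270),5)
o=bot.get_obs();print(o['position'],o['tool_rot'],o['force'],o['wrist_torque'],o['opening'])
E
```

```text
[0.52439934 0.09461314 0.32873698] [-2.84524885  1.32287857 -0.01294566] [ 0.86551026  0.85816254 -0.58387773] [0.07064531 0.01482462 0.03700362] 0.6542932830403271
```

View pics/s3.png

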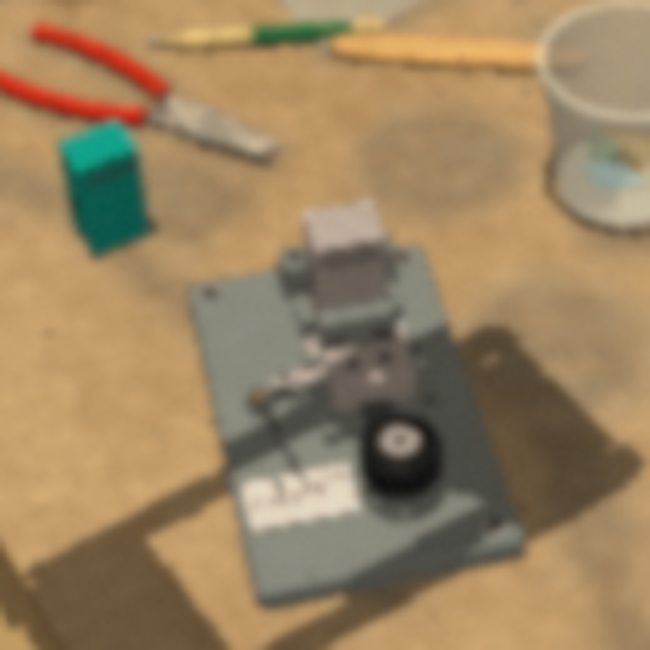

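The view is clear: the pivot is at (258,397), the needle heads to about (303,480), and the long line is near (277,485). Zooming in to measure.

```bash
python3 - <<'E'
from h import *
im=np.load('pics/s3.npy')[212:250,212:250,::-1]
cv2.imwrite('pics/s3z.png',cv2.resize(im,None,fx=15,fy=15,interpolation=cv2.INTER_CUBIC))
T=frame((.5273,.1576),-.317)
for b,z in [((-42,8),.022),((-42,-54),.021)]+[((-42+62*np.sin(a),8-62*np.cos(a)),.022) for a in (.1,.2,.25,.3)]:
    p=T@[b[0]/1e3,b[1]/1e3,1]; u=proj('scene',[p[0],p[1],z]); print(b,u.round(1),((u-212+.5)*15).round())
E
```

```text
(-42, 8) [221.4 219.1] [149. 114.]
(-42, -54) [226.3 238.4] [222. 403.]
(np.float64(-35.81032816789666), np.float64(-53.6902582472376)) [228.8 237.5] [260. 390.]
(np.float64(-29.682501490706205), np.float64(-52.76412782615698)) [231.3 236.7] [297. 378.]
(np.float64(-26.660954526219577), np.float64(-52.072570146059974)) [232.5 236.2] [315. 371.]
(np.float64(-23.67774718699695), np.float64(-51.23086232578757)) [233.6 235.7] [332. 363.]
```

View pics/s3z.png

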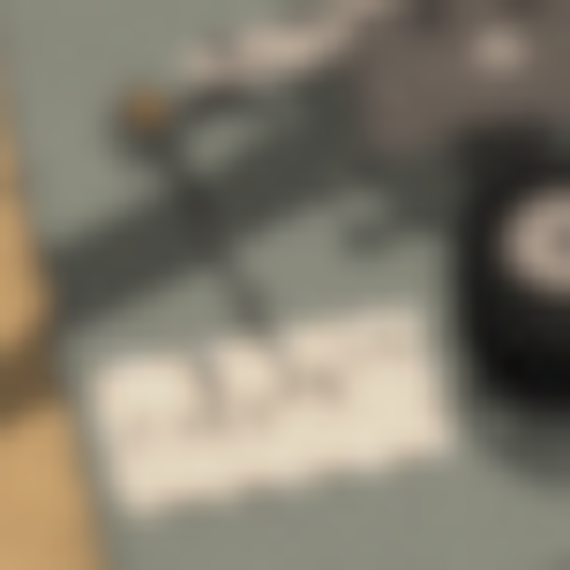

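The needle stands at about -0.22 rad, so about 1.03 rad of knob is left. Going down again to regrip.

Emit:
play_rows(
  plan=[
    [5.6, 0, 0, 3.0, 0, 0, 0],
    [5.6, 0, 0, 4.0, 0, 0, 0],
    [5.6, 0, 0, 4.0, 0, 0, 0],
    [5.6, 0, 0, 4.0, 0, 0, 0],
    [5.6, 0, 0, 4.0, 0, 0, 0],
    [5.6, 0, 0, 4.0, 0, 0, 0],
    [5.6, 0, 0, 3.0, 0, 0, 0],
    [5.6, 0, 0, 0, 0, 0, 0],
  ],
)

```text
t: 7.77
position: [0.5159, 0.0942, 0.0581]
tool_rot: [2.853, -1.3, -0.017]
force: [-0.9, 0.1, 0.4]
opening: 0.657
```

Emit:
play_rows(
  plan=[
    [5.6, 0, 0, 0, 0, 0, 0],
    [5.6, 0, 0, 0, 0, 0, 0],
  ],
)

```text
t: 7.93
position: [0.5224, 0.0947, 0.0652]
tool_rot: [-2.858, 1.304, -0.001]
force: [0.2, 0.5, 0.1]
opening: 0.658
```

Emit:
play_rows(
  plan=[
    [5.6, -0.1, 0, 2.0, 0, 0, 0],
    [5.6, 0, 0, 2.1, 0, 0, 0],
    [5.6, 0, 0, 0, 0, 0, 0],
    [4.2, 0, 0, 0, 0, 0, 0],
    [3.0, 0, 0, 0, 0, 0, 0],
    [3.0, 0, 0, 0, 0, 0, 0],
    [3.0, 0, 0, 0, 0, 0, 0],
    [3.0, 0, 0, 0, 0, 0, 0],
  ],
)

```text
t: 8.6
position: [0.5222, 0.0957, 0.0255]
tool_rot: [-2.857, 1.304, -0.004]
force: [-2.3, -0.1, 8.6]
opening: 0.423
```

Emit:
play_rows(
  plan=[
    [3.0, 0, 0, 0, 0, 0, -0.1],
    [3.0, 0, 0, 0, 0, 0, -0.12],
    [3.0, 0, 0, 0, 0, 0, -0.12],
    [3.0, 0, 0, 0, 0, 0, -0.12],
    [3.0, 0, 0, 0, 0, 0, -0.12],
    [3.0, 0, 0, 0, 0, 0, -0.12],
    [3.0, 0, 0, 0, 0, 0, -0.12],
    [3.0, 0, 0, 0, 0, 0, -0.1],
  ],
)

```text
t: 9.27
position: [0.5205, 0.0964, 0.0254]
tool_rot: [-3.138, -0.107, 0.0]
force: [-6.7, 4.7, 12.2]
opening: 0.425
```

Emit:
play_rows(
  plan=[
    [3.0, 0, 0, 0, 0, 0, -0.08],
    [3.0, 0, 0, 0, 0, 0, 0],
    [3.0, 0, 0, 0, 0, 0, 0],
  ],
)

```text
t: 9.52
position: [0.5203, 0.0964, 0.0254]
tool_rot: [-3.133, -0.226, 0.0]
force: [-5.9, 4.8, 12.2]
opening: 0.423
```

```bash
python3 - <<'E'
from h import *
im=shot('scene','s4',(170,140,300,270),5)
im=im[212:250,212:250,::-1]
cv2.imwrite('pics/s4z.png',cv2.resize(im,None,fx=15,fy=15,interpolation=cv2.INTER_CUBIC))
o=bot.get_obs();print(o['position'],o['tool_rot'],o['force'],o['wrist_torque'],o['opening'])
E
```

```text
[0.52027723 0.09641083 0.02543004] [-3.13255122e+00 -2.25349878e-01  4.01369380e-04] [-6.44697362  5.42653636 13.35833264] [0.72287476 0.93024905 0.35643485] 0.4209839773148617
```

View pics/s4z.png

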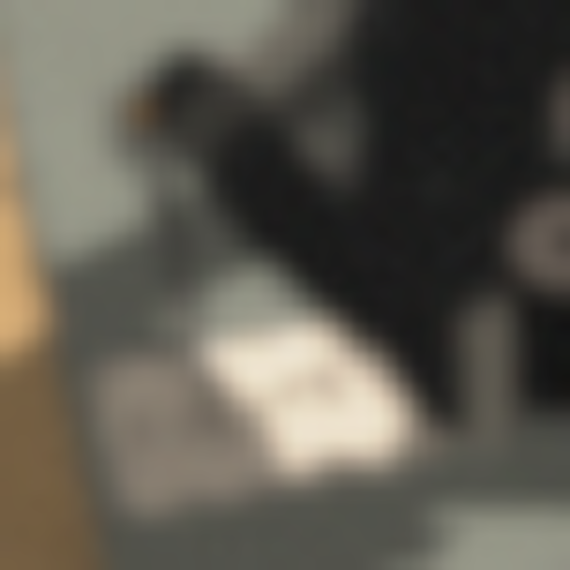

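The needle looks nearly on the line. I'll release, lift away and check.

Emit:
play_rows(
  plan=[
    [5.6, 0, 0, 0, 0, 0, 0],
    [5.6, 0, 0, 0, 0, 0, 0],
    [5.6, 0, 0, 0, 0, 0, 0],
    [5.6, 0, 0, -3.0, 0, 0, 0.1],
    [5.6, 0, 0, -4.0, 0, 0, 0.12],
    [5.6, 0, 0, -4.0, 0, 0, 0.12],
    [5.6, 0, 0, -4.0, 0, 0, 0.12],
    [5.6, 0, 0, -4.0, 0, 0, 0.12],
  ],
)

```text
t: 10.23
position: [0.5209, 0.0953, 0.2155]
tool_rot: [3.065, -0.69, 0.001]
force: [1.5, -0.2, -0.0]
opening: 0.654
```

Emit:
play_rows(
  plan=[
    [5.6, 0, 0, -4.0, 0, 0, 0],
    [5.6, 0, 0, -4.0, 0, 0, 0],
    [5.6, 0, 0, -3.0, 0, 0, 0],
    [5.6, 0, 0, 0, 0, 0, 0],
  ],
)

```text
t: 10.57
position: [0.5251, 0.0956, 0.331]
tool_rot: [-3.064, 0.681, -0.021]
force: [1.8, -0.6, 0.0]
opening: 0.658
```

```bash
python3 - <<'E'
from h import *
im=shot('scene','s5',(170,140,300,270),5)
im=im[212:250,212:250,::-1]
cv2.imwrite('pics/s5z.png',cv2.resize(im,None,fx=15,fy=15,interpolation=cv2.INTER_CUBIC))
E
```

```text
(no output)
```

View pics/s5z.png

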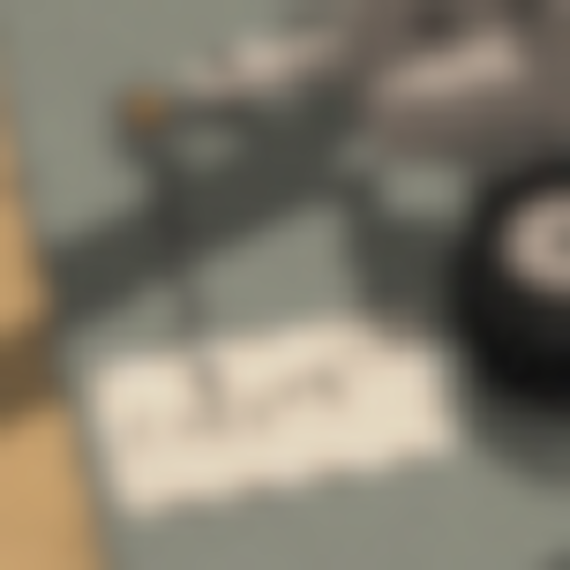

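The needle now runs into the long line, (145,112) → (193,320) → (205,385). A quick sub-pixel check:

```bash
python3 - <<'E'
from h import *
a=np.load('pics/s3.npy').astype(float).mean(2);b=np.load('pics/s5.npy').astype(float).mean(2)
for nm,im in(('s3',a),('s5',b)):
  print(nm)
  for r in range(228,240): print(r,im[r,217:236].astype(int))
E
```

```text
s3
228 [ 84  79  76  74  73  73  74  73  72  78  93 111 122 129 131 132 130 120
 106]
229 [ 75  73  74  74  74  74  77  83  86  90 101 119 130 132 134 134 133 127
 121]
230 [ 73  74  73  75  77  84  92 103 111 107 106 114 125 131 133 134 133 133
 131]
231 [ 73  76  77  84  93 103 115 123 127 120 109 106 115 129 134 136 135 136
 136]
232 [ 77  83  92 103 114 122 128 132 132 127 114 103 111 127 137 141 145 147
 151]
233 [ 92 103 115 122 128 131 134 134 135 133 125 113 116 137 155 164 169 174
 179]
234 [112 124 131 134 136 138 139 141 145 153 155 148 143 157 180 194 197 195
 195]
235 [124 137 147 156 160 161 161 157 159 177 189 188 178 174 188 200 202 199
 196]
236 [129 151 174 189 196 196 191 178 163 179 202 207 200 185 182 188 188 192
 197]
237 [134 167 195 208 211 212 207 194 170 173 199 206 202 188 177 179 176 183
 200]
238 [135 170 201 210 211 212 209 199 180 172 190 195 192 188 185 190 186 188
 203]
239 [137 169 198 205 203 206 203 194 180 174 187 189 187 195 201 204 203 202
 207]
s5
228 [ 83  77  75  73  71  69  66  73  81  92 103 114 122 129 131 133 129 114
  90]
229 [ 75  74  7
[... 197 characters left out ...]
33 134 135 135 135 134 134 128
 114]
232 [ 77  83  93 105 118 123 117 107 114 127 133 135 136 137 138 141 143 140
 126]
233 [ 93 103 115 122 128 129 120 111 118 131 138 142 147 152 160 164 168 166
 155]
234 [112 122 130 134 137 135 130 127 137 153 162 168 173 182 193 196 196 193
 184]
235 [123 136 148 156 160 160 159 155 161 178 193 198 202 205 208 207 202 198
 193]
236 [130 152 174 189 195 195 191 178 165 179 202 210 211 208 204 197 189 192
 197]
237 [135 166 195 207 211 211 206 189 166 173 198 207 204 197 189 185 175 183
 200]
238 [135 170 201 210 211 212 209 197 175 172 191 195 192 190 187 192 186 188
 202]
239 [136 168 198 204 202 206 203 192 179 174 187 189 186 195 201 204 203 201
 207]
```

The needle and the long line agree to about 0.2 px, where 0.035 rad is about 0.9 px, so the pointer is on the line. Now checking whether the box shifted and locating the die head in the current view.

```bash
python3 - <<'E'
from h import *
a=np.load('pics/sc0.npy');b=np.load('pics/s5.npy')
def m(im,f): cv2.imwrite(f,cv2.resize(im[172:200,222:256,::-1],None,fx=16,fy=16,interpolation=cv2.INTER_CUBIC))
m(b,'pics/d5.png')
for nm,reg in(('die',(228,178,252,204)),('cornerTL',(205,190,222,205)),('scale',(215,230,245,250))):
    x0,y0,x1,y1=reg
    r=cv2.matchTemplate(b[y0-5:y1+5,x0-5:x1+5],a[y0:y1,x0:x1],cv2.TM_CCOEFF_NORMED)
    _,v,_,l=cv2.minMaxLoc(r);print(nm,v,l[0]-5,l[1]-5)
    print(cv2.phaseCorrelate(a[y0:y1,x0:x1].mean(2).astype(np.float32),b[y0:y1,x0:x1].mean(2).astype(np.float32)))
o=bot.get_obs();print(o['position'],o['tool_rot'])
E
```

```text
die 0.9984791874885559 0 0
((0.006943119442166079, 0.5416605767575913), 1.0212447772055497)
cornerTL 0.9987725019454956 0 0
((-0.0729106683398495, 0.379075090615685), 0.9598602926289593)
scale 0.9303413033485413 0 0
((0.25815157503519437, -0.4593744407623177), 0.630396728515625)
[0.5236174  0.09548278 0.32766366] [-3.06475454  0.68084968 -0.0137682 ]
```

View pics/d5.png

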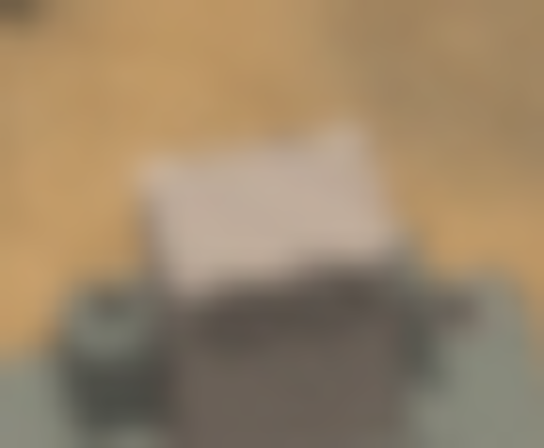

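The box is within about 1 mm of where it was, and the die-head centre is at about (0.5583, 0.2052). I'll turn the jaws along the box's y and move above the die.

Emit:
play_rows(
  plan=[
    [5.6, 0, 0, 0, 0, 0, -0.12],
    [5.6, 0, 0, 1.5, 0, 0, -0.12],
    [5.6, 0, 0, 1.5, 0, 0, -0.12],
    [5.6, 0, 0, 1.5, 0, 0, -0.12],
    [5.6, 0, 0, 1.5, 0, 0, -0.12],
    [5.6, 0, 0, 1.5, 0, 0, -0.12],
    [5.6, 0, 0, 1.5, 0, 0, -0.12],
    [5.6, 0, 0, 1.5, 0, 0, -0.12],
  ],
)

```text
t: 11.28
position: [0.5199, 0.0953, 0.2161]
tool_rot: [-3.032, -0.821, 0.004]
force: [0.2, 0.0, -0.3]
opening: 0.656
```

Emit:
play_rows(
  plan=[
    [5.6, 0, 0, 1.0, 0, 0, -0.12],
    [5.6, 0, 0, 1.0, 0, 0, -0.12],
    [5.6, 0, 0, 1.0, 0, 0, -0.12],
    [5.6, 0, 0, 1.0, 0, 0, -0.12],
    [5.6, 0, 0, 1.0, 0, 0, -0.12],
    [5.6, 0, 0, 0, 0, 0, -0.12],
    [5.6, 0, 0, 0, 0, 0, 0],
    [5.6, 0, 0, 0, 0, 0, 0],
  ],
)

```text
t: 11.95
position: [0.5203, 0.0954, 0.1673]
tool_rot: [-2.557, -1.824, 0.003]
force: [-0.1, -1.0, 1.1]
opening: 0.655
```

Emit:
play_rows(
  plan=[
    [5.6, 2.0, 0, 0.5, 0, 0, 0],
    [5.6, 3.0, 0, 0.5, 0, 0, 0],
    [5.6, 3.0, 0, 0.5, 0, 0, 0],
    [5.6, 2.5, 0, 0.5, 0, 0, 0],
    [5.6, 1.0, 0, 0, 0, 0, 0],
    [5.6, 0, 0, 0, 0, 0, 0],
    [5.6, 0, 0, 0, 0, 0, 0],
  ],
)

```text
t: 12.53
position: [0.5577, 0.2041, 0.1482]
tool_rot: [2.554, 1.828, -0.001]
force: [-0.0, -0.5, -0.2]
opening: 0.655
```

```bash
python3 - <<'E'
from h import *
from scipy.spatial.transform import Rotation as Ro
o=bot.get_obs();print(o['t'],o['position'],o['tool_rot'])
R=Ro.from_rotvec(o['tool_rot']).as_matrix();print(R.round(4))
for tgt in ((.5583,.2052,.05),): print('delta tool cm',(R.T@(np.array(tgt)-o['position'])*100).round(2))
print('yaw',np.arctan2(R[1,0],R[0,0]),'want',np.pi/2-.317)
E
```

```text
12.5333 [0.55769846 0.20414089 0.14818394] [ 2.55420111e+00  1.82844083e+00 -1.49970180e-03]
[[ 3.224e-01  9.466e-01 -5.000e-04]
 [ 9.466e-01 -3.224e-01 -9.000e-04]
 [-1.000e-03 -2.000e-04 -1.000e+00]]
delta tool cm [0.13 0.03 9.82]
yaw 1.24257744573835 want 1.2537963267948966
```

Emit:
play_rows(
  plan=[
    [5.6, 0.13, 0, 2.0, 0, 0, -0.01],
    [5.6, 0, 0, 2.5, 0, 0, 0],
    [5.6, 0, 0, 2.3, 0, 0, 0],
    [5.6, 0, 0, 2.0, 0, 0, 0],
    [5.6, 0, 0, 1.0, 0, 0, 0],
    [5.6, 0, 0, 0, 0, 0, 0],
    [5.6, 0, 0, 0, 0, 0, 0],
  ],
)

```text
t: 13.12
position: [0.5583, 0.2047, 0.0506]
tool_rot: [-2.546, -1.84, 0.001]
force: [0.3, 0.2, 1.1]
opening: 0.655
```

```bash
python3 - <<'E'
from h import *
im=shot('scene','s6',(190,150,290,260),6)
o=bot.get_obs();print(o['position'],o['tool_rot'],o['force'])
E
```

```text
[0.5590832  0.20510559 0.05130664] [2.54542060e+00 1.84024656e+00 1.43308764e-03] [ 0.81952038 -0.15387941 -0.01383593]
```

View pics/s6.png

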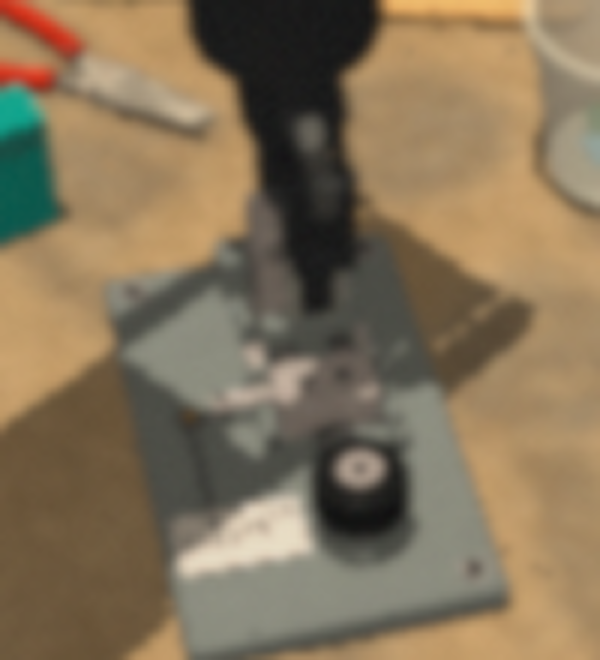

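The fingers straddle the die head: the near finger's tip is at about (317,305) with die steel on both sides. Closing.

Emit:
play_rows(
  plan=[
    [4.0, 0, 0, 0, 0, 0, 0],
    [3.0, 0, 0, 0, 0, 0, 0],
    [2.0, 0, 0, 0, 0, 0, 0],
    [2.0, 0, 0, 0, 0, 0, 0],
    [2.0, 0, 0, 0, 0, 0, 0],
    [2.0, 0, 0, 0, 0, 0, 0],
  ],
)

```text
t: 13.67
position: [0.5595, 0.2059, 0.0518]
tool_rot: [2.544, 1.841, 0.003]
force: [-0.3, 0.3, 7.5]
opening: 0.316
```

```bash
cat > rock.py <<'E'
import numpy as np
# box yz plane (mm). theta: rotation about box +x (head to -y positive). tool ty==box x, tool x=box y, tool z=-z
def gen(seq,zT,yT=0.,th=0.,h=14.,zp=30.,steps=None):
    """seq: list of (target deg). returns rows tool (tx cm, tz cm, ay rad)"""
    out=[];T=np.array([yT,zT]);
    for tgt in seq:
        d=np.radians(tgt)-th; P=np.array([h if d<0 else -h,zp])
        n=max(1,int(np.ceil(abs(d)/0.065)))
        if steps:n=steps
        for i in range(n):
            a=d/n; c,s=np.cos(a),np.sin(a)
            T2=P+np.array([[c,-s],[s,c]])@(T-P)
            e=T2-T
            # tool axes at th: x=(cos,sin), zt=-( -sin,cos)
            ax=np.array([np.cos(th),np.sin(th)]);az=np.array([np.sin(th),-np.cos(th)])
            out.append((round(e@ax/10,2),round(e@az/10,2),round(a,3)));T=T2;th+=a
        print('tgt',tgt,'T',T.round(1)); 
        for r in out[-n:]:print('   ',r)
E
python3 - <<'E'
from h import *
from rock import gen
o=bot.get_obs();print(o['position'],o['tool_rot'],o['force'],o['wrist_torque'],o['opening'])
gen([-7,7,-7,7,-7,7,-7,7,-7,7],50.5)
E
```

```text
[0.5594581  0.20585962 0.05175875] [2.54392102 1.84143003 0.00322646] [-0.30486185  0.32713103  7.54529557] [-0.19030319  0.17720692 -0.1084849 ] 0.3156257882813904
tgt -7 T [ 2.6 52.1]
    (np.float64(0.13), np.float64(-0.08), np.float64(-0.061))
    (np.float64(0.13), np.float64(-0.08), np.float64(-0.061))
tgt 7 T [-3.2 55.4]
    (np.float64(-0.15), np.float64(-0.08), np.float64(0.061))
    (np.float64(-0.15), np.float64(-0.08), np.float64(0.061))
    (np.float64(-0.15), np.float64(-0.08), np.float64(0.061))
    (np.float64(-0.15), np.float64(-0.08), np.float64(0.061))
tgt -7 T [ 3.4 58.8]
    (np.float64(0.17), np.float64(-0.08), np.float64(-0.061))
    (np.float64(0.17), np.float64(-0.08), np.float64(-0.061))
    (np.float64(0.17), np.float64(-0.08), np.float64(-0.061))
    (np.float64(0.17), np.float64(-0.08), np.float64(-0.061))
tgt 7 T [-4.1 62.2]
    (np.float64(-0.19), np.float64(-0.08), np.float64(0.061))
    (np.float64(-0.19), np.float64(-0.08), np.float64(0.061))
    (np.float64(-0.19), np.float64(-0.08), np.float64(0.061))
    (np.float64(-0.19), np.float64(-0.08), np.f
[... 925 characters left out ...]
, np.float64(-0.08), np.float64(0.061))
    (np.float64(-0.27), np.float64(-0.08), np.float64(0.061))
    (np.float64(-0.27), np.float64(-0.08), np.float64(0.061))
tgt -7 T [ 5.9 79.1]
    (np.float64(0.29), np.float64(-0.08), np.float64(-0.061))
    (np.float64(0.29), np.float64(-0.08), np.float64(-0.061))
    (np.float64(0.29), np.float64(-0.08), np.float64(-0.061))
    (np.float64(0.29), np.float64(-0.08), np.float64(-0.061))
tgt 7 T [-6.6 82.5]
    (np.float64(-0.32), np.float64(-0.07), np.float64(0.061))
    (np.float64(-0.32), np.float64(-0.07), np.float64(0.061))
    (np.float64(-0.32), np.float64(-0.07), np.float64(0.061))
    (np.float64(-0.32), np.float64(-0.07), np.float64(0.061))
```

The die is gripped at an opening of 26.9 mm with about 7.5 N of harmless down-push on the box. First half swing goes towards the fixed cheek (+y).

Emit:
play_rows(
  plan=[
    [2.0, 0.09, 0, -0.05, 0, -0.04, 0],
    [2.0, 0.09, 0, -0.05, 0, -0.04, 0],
    [2.0, 0.09, 0, -0.06, 0, -0.042, 0],
    [2.0, 0, 0, 0, 0, 0, 0],
    [2.0, 0, 0, 0, 0, 0, 0],
  ],
)

```text
t: 14.08
position: [0.5602, 0.2082, 0.053]
tool_rot: [2.481, 1.799, -0.151]
force: [-0.5, -3.1, 7.0]
opening: 0.317
```

```bash
cat >> h.py <<'E'
def st():
    from scipy.spatial.transform import Rotation as Ro
    o=bot.get_obs();R=Ro.from_rotvec(o['tool_rot']).as_matrix()
    B=np.array([[np.cos(-.317),np.sin(-.317)],[-np.sin(-.317),np.cos(-.317)]]) # world->box
    d=B@(o['position'][:2]-np.array([.5273,.1576]))
    zb=B@R[:2,2]; f=B@o['force'][:2]; w=B@o['wrist_torque'][:2]
    print('t',o['t'],'box xy TCP mm',(d*1e3).round(1),'z',round(o['position'][2]*1e3,1),'tilt to +y deg',np.degrees(np.arcsin(-zb[1])).round(2),'to +x',np.degrees(np.arcsin(-zb[0])).round(2),'F box',f.round(1),o['force'][2].round(1),'M',w.round(2),'op',round(o['opening'],3))
E
python3 -c "
from h import *
st(); shot('scene','s7',(190,150,290,260),6)"
```

```text
t 14.0833 box xy TCP mm [15.5 58.3] z 53.0 tilt to +y deg 7.04 to +x -0.12 F box [ 0.5 -3.1] 7.0 M [-0.43 -0.15] op 0.317
```

View pics/s7.png

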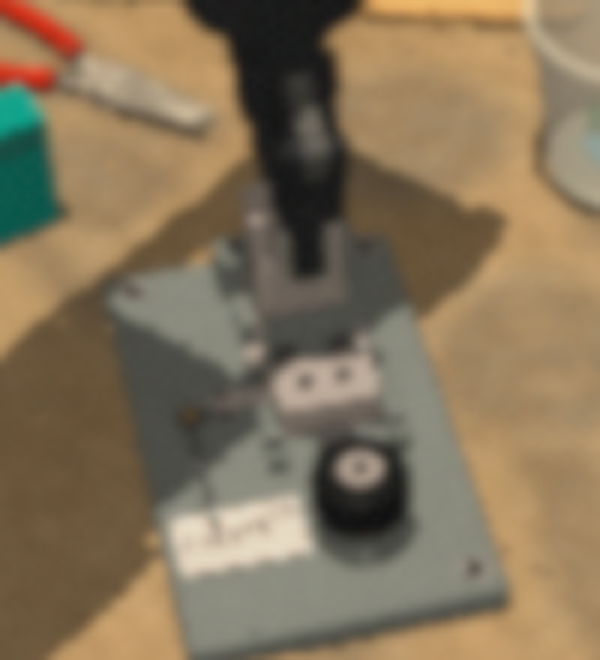

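The die is tilted 7° towards +y. The box looks flat with 7 N still pressing down, and the needle meets the long line at about (213,530). Swinging back.

Emit:
play_rows(
  plan=[
    [2.0, -0.12, 0, -0.06, 0, 0.049, 0],
    [2.0, -0.12, 0, -0.06, 0, 0.049, 0],
    [2.0, -0.12, 0, -0.07, 0, 0.049, 0],
    [2.0, -0.12, 0, -0.07, 0, 0.049, 0],
    [2.0, -0.12, 0, -0.07, 0, 0.049, 0],
    [2.0, 0, 0, 0, 0, 0, 0],
    [2.0, 0, 0, 0, 0, 0, 0],
  ],
)

```text
t: 14.72
position: [0.5581, 0.2026, 0.0556]
tool_rot: [-2.485, -1.795, -0.156]
force: [1.0, 2.5, -2.5]
opening: 0.319
```

```bash
python3 -c "
from h import *
st()"
```

```text
t 14.7167 box xy TCP mm [15.3 52.4] z 55.6 tilt to +y deg -7.14 to +x -0.08 F box [0.2 2.7] -2.5 M [ 0.49 -0.15] op 0.319
```

Emit:
play_rows(
  plan=[
    [2.0, 0.13, 0, -0.05, 0, -0.049, 0],
    [2.0, 0.14, 0, -0.06, 0, -0.049, 0],
    [2.0, 0.14, 0, -0.06, 0, -0.049, 0],
    [2.0, 0.14, 0, -0.07, 0, -0.049, 0],
    [2.0, 0.14, 0, -0.07, 0, -0.049, 0],
    [2.0, 0, 0, 0, 0, 0, 0],
    [2.0, 0, 0, 0, 0, 0, 0],
  ],
)

```text
t: 15.3
position: [0.5598, 0.2088, 0.0585]
tool_rot: [2.48, 1.799, -0.154]
force: [0.9, -2.5, -0.5]
opening: 0.321
```

```bash
python3 -c "
from h import *
st()"
```

```text
t 15.3 box xy TCP mm [14.9 58.8] z 58.5 tilt to +y deg 7.15 to +x -0.06 F box [ 1.6 -2.1] -0.5 M [-0.65 -0.44] op 0.321
```

Emit:
play_rows(
  plan=[
    [2.0, -0.15, 0, -0.05, 0, 0.049, 0],
    [2.0, -0.15, 0, -0.06, 0, 0.049, 0],
    [2.0, -0.15, 0, -0.07, 0, 0.049, 0],
    [2.0, -0.15, 0, -0.07, 0, 0.049, 0],
    [2.0, -0.15, 0, -0.07, 0, 0.049, 0],
    [2.0, 0, 0, 0, 0, 0, 0],
    [2.0, 0, 0, 0, 0, 0, 0],
  ],
)

```text
t: 15.88
position: [0.5575, 0.2022, 0.0618]
tool_rot: [-2.485, -1.794, -0.156]
force: [1.1, 2.1, -7.4]
opening: 0.316
```

```bash
python3 -c "
from h import *
st(); shot('scene','s8',(190,150,290,260),6)"
```

```text
t 15.8833 box xy TCP mm [14.8 51.8] z 61.8 tilt to +y deg -7.15 to +x -0.04 F box [0.4 2.4] -7.4 M [ 0.66 -0.16] op 0.316
```

View pics/s8.png

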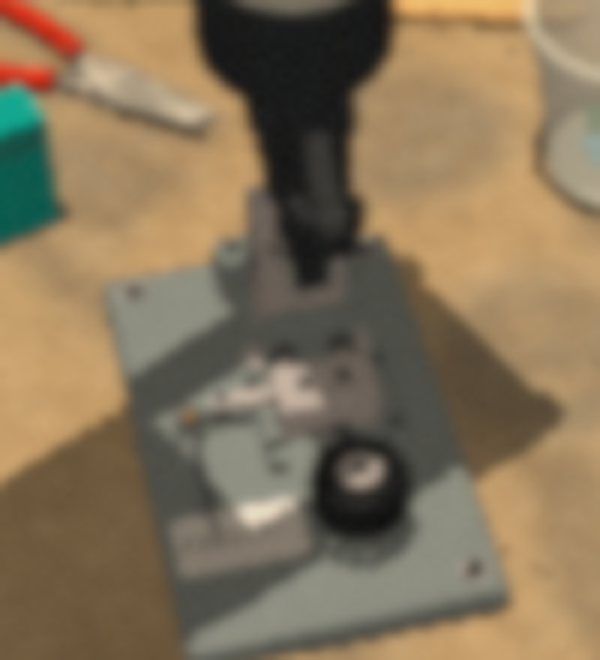

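The box is unmoved and the die is rising, though the upward pull is now 7.4 N including the die's weight. I'll ease the lift a little.

Emit:
play_rows(
  plan=[
    [2.0, 0.16, 0, -0.03, 0, -0.049, 0],
    [2.0, 0.16, 0, -0.04, 0, -0.049, 0],
    [2.0, 0.16, 0, -0.05, 0, -0.049, 0],
    [2.0, 0.16, 0, -0.06, 0, -0.049, 0],
    [2.0, 0.16, 0, -0.06, 0, -0.049, 0],
    [2.0, 0, 0, 0, 0, 0, 0],
    [2.0, 0, 0, 0, 0, 0, 0],
  ],
)

```text
t: 16.52
position: [0.5596, 0.2092, 0.0648]
tool_rot: [2.48, 1.8, -0.154]
force: [0.3, -3.6, 2.8]
opening: 0.321
```

```bash
python3 -c "
from h import *
st()"
```

```text
t 16.5167 box xy TCP mm [14.6 59.1] z 64.8 tilt to +y deg 7.12 to +x -0.03 F box [ 1.4 -3.3] 2.8 M [-0.92 -0.21] op 0.321
```

Emit:
play_rows(
  plan=[
    [2.0, -0.18, 0, -0.05, 0, 0.049, 0],
    [2.0, -0.18, 0, -0.05, 0, 0.049, 0],
    [2.0, -0.18, 0, -0.06, 0, 0.049, 0],
    [2.0, -0.18, 0, -0.06, 0, 0.049, 0],
    [2.0, -0.18, 0, -0.06, 0, 0.049, 0],
    [2.0, 0, 0, 0, 0, 0, 0],
    [2.0, 0, 0, 0, 0, 0, 0],
  ],
)

```text
t: 17.1
position: [0.5576, 0.2015, 0.0684]
tool_rot: [-2.485, -1.793, -0.158]
force: [-0.0, 2.9, 1.8]
opening: 0.323
```

```bash
python3 -c "
from h import *
st()"
```

```text
t 17.1 box xy TCP mm [15.1 51.2] z 68.4 tilt to +y deg -7.21 to +x -0.09 F box [-0.9  2.7] 1.8 M [0.61 0.23] op 0.323
```

Emit:
play_rows(
  plan=[
    [2.0, 0.19, 0, -0.06, 0, -0.049, 0],
    [2.0, 0.19, 0, -0.06, 0, -0.049, 0],
    [2.0, 0.19, 0, -0.06, 0, -0.049, 0],
    [2.0, 0.19, 0, -0.06, 0, -0.049, 0],
    [2.0, 0.19, 0, -0.06, 0, -0.049, 0],
    [2.0, 0, 0, 0, 0, 0, 0],
    [2.0, 0, 0, 0, 0, 0, 0],
  ],
)

```text
t: 17.68
position: [0.5598, 0.2107, 0.0704]
tool_rot: [2.483, 1.8, -0.151]
force: [0.5, -0.3, -2.3]
opening: 0.317
```

```bash
python3 -c "
from h import *
st(); shot('scene','s9',(190,150,290,260),6)"
```

```text
t 17.6833 box xy TCP mm [14.3 60.6] z 70.4 tilt to +y deg 6.96 to +x 0.0 F box [ 0.6 -0.2] -2.3 M [0.1  0.01] op 0.317
```

View pics/s9.png

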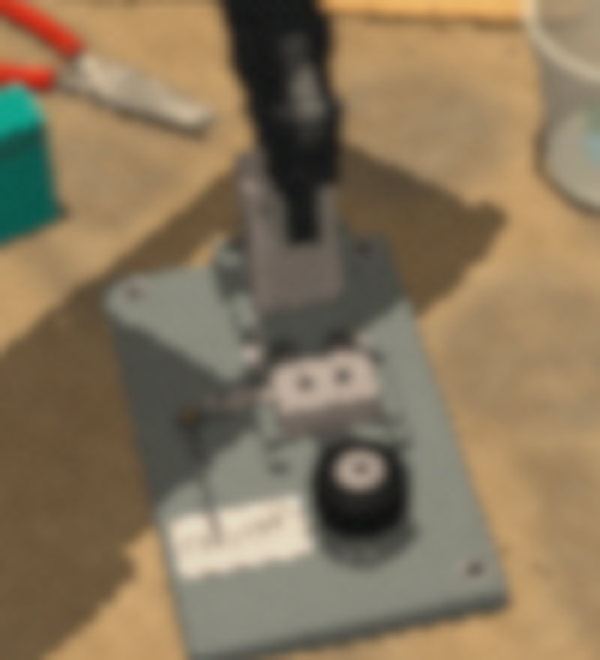

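The vertical force is now just the die's weight (-2.3 N) and the moment is about 0, so the die has come off the ribs. I'll ease up gently while levelling it.

Emit:
play_rows(
  plan=[
    [2.0, 0, 0, -0.1, 0, 0, 0],
    [2.0, -0.05, 0, -0.1, 0, 0.015, 0],
    [2.0, -0.05, 0, -0.1, 0, 0.015, 0],
    [2.0, -0.07, 0, -0.15, 0, 0.02, 0],
    [2.0, 0, 0, 0, 0, 0, 0],
  ],
)

```text
t: 18.15
position: [0.5593, 0.2078, 0.0758]
tool_rot: [2.512, 1.815, -0.088]
force: [-0.1, 0.1, -1.7]
opening: 0.318
```

```bash
python3 -c "
from h import *
st()"
```

```text
t 18.15 box xy TCP mm [14.7 57.7] z 75.8 tilt to +y deg 4.04 to +x 0.01 F box [-0.1  0.1] -1.7 M [0.05 0.03] op 0.318
```

It's free. Lifting to about 48 mm above the seat and levelling.

Emit:
play_rows(
  plan=[
    [2.0, -0.04, 0, -0.3, 0, 0.02, 0],
    [2.0, -0.04, 0, -0.5, 0, 0.02, 0],
    [2.0, -0.04, 0, -0.5, 0, 0.02, 0],
    [2.0, -0.03, 0, -0.5, 0, 0.01, 0],
    [2.0, 0, 0, -0.5, 0, 0, 0],
    [2.0, 0, 0, -0.1, 0, 0, 0],
    [2.0, 0, 0, 0, 0, 0, 0],
    [2.0, 0, 0, 0, 0, 0, 0],
  ],
)

```text
t: 18.82
position: [0.5594, 0.2084, 0.0995]
tool_rot: [2.544, 1.841, -0.002]
force: [-0.4, 0.1, -2.6]
opening: 0.319
```

Emit:
play_rows(
  plan=[
    [2.0, 0, 0, 0, 0, 0, 0],
    [2.0, 0, 0, 0, 0, 0, 0],
    [2.0, 0, 0, 0, 0, 0, 0],
  ],
)

```text
t: 19.07
position: [0.5591, 0.2083, 0.099]
tool_rot: [2.544, 1.842, -0.004]
force: [0.2, 0.1, -3.1]
opening: 0.314
```

```bash
python3 -c "
from h import *
st(); im=shot('scene','s10',(190,130,290,260),4.6); shot('top','t10',(180,130,340,260),4)
cv2.imwrite('pics/s10z.png',cv2.resize(im[212:250,212:250,::-1],None,fx=12,fy=12,interpolation=cv2.INTER_CUBIC))
b=im.astype(float).mean(2)
for r in range(228,240): print(r,b[r,217:233].astype(int))
"
```

```text
t 19.0667 box xy TCP mm [14.4 58.1] z 99.0 tilt to +y deg 0.14 to +x 0.03 F box [0.1 0.2] -3.1 M [-0.03 -0.05] op 0.314
228 [74 74 74 74 71 66 62 65 71 74 79 84 87 81 75 73]
229 [74 74 74 74 72 68 63 64 70 73 75 75 76 75 73 73]
230 [73 74 75 74 72 68 62 62 69 72 73 73 74 72 73 74]
231 [74 74 74 73 72 71 63 62 67 72 73 72 73 74 78 85]
232 [ 74  74  74  74  74  70  65  62  65  71  74  73  77  81  93 109]
233 [ 74  73  73  73  73  72  66  63  64  71  76  85  97 114 134 151]
234 [ 73  73  74  74  74  73  71  67  70  84  99 117 143 164 181 193]
235 [ 73  77  80  82  86  88  85  81  87 114 142 166 187 200 206 210]
236 [ 77  83  91  98 104 108 107 102 109 143 181 200 208 211 208 204]
237 [ 81  92 104 111 115 120 127 130 132 159 194 208 211 206 199 193]
238 [ 81  93 109 115 118 128 145 158 156 168 193 203 204 199 192 193]
239 [ 79  93 108 116 127 143 158 170 169 171 190 197 197 200 199 201]
```

View pics/s10.png

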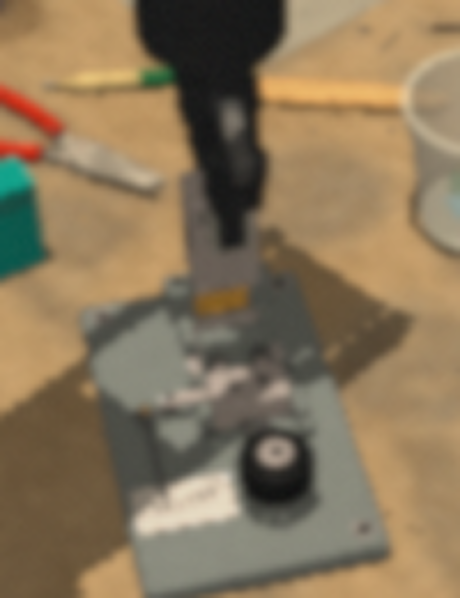

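View pics/s10z.png

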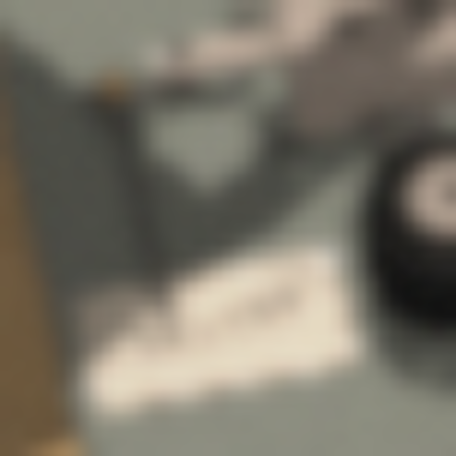

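View pics/t10.png

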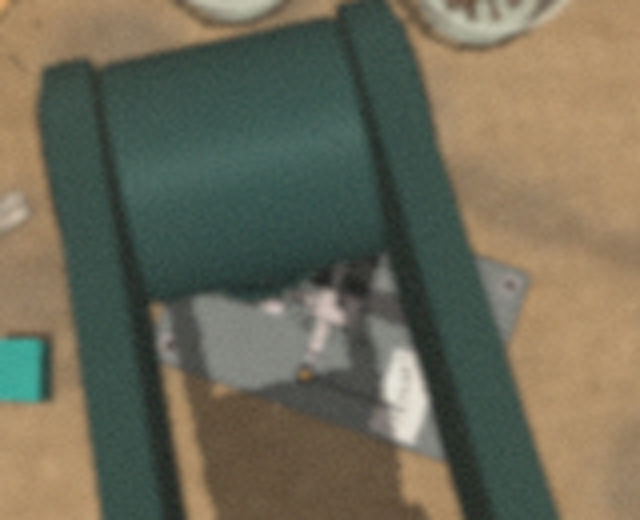

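```bash
python3 -c "
from h import *
T=frame((.5273,.1576),-.317)
for z in (.05,.055,.06,.065,.07):
    p=T@[.0145,.058-.014,1]; u=proj('scene',[p[0],p[1],z]); print(z,((u-[190,130])*4.6).round())
for z in (.05,.06,.065,.07):
    p=T@[-.0035,.058-.014,1]; u=proj('scene',[p[0],p[1],z]); print('left corner',z,((u-[190,130])*4.6).round())
im=np.load('pics/s10.npy'); cv2.imwrite('pics/s10f.png',cv2.resize(im[170:212,220:262,::-1],None,fx=13,fy=13,interpolation=cv2.INTER_CUBIC))
for z in (.05,.06,.065,.07):
    p=T@[.0145,.044,1]; print(z,((proj('scene',[p[0],p[1],z])-[220,170])*13).round())
"
```

```text
0.05 [231. 308.]
0.055 [231. 301.]
0.06 [230. 295.]
0.065 [230. 288.]
0.07 [230. 281.]
left corner 0.05 [199. 314.]
left corner 0.06 [198. 301.]
left corner 0.065 [197. 294.]
left corner 0.07 [197. 287.]
0.05 [263. 350.]
0.06 [261. 313.]
0.065 [260. 294.]
0.07 [259. 275.]
```

View pics/s10f.png

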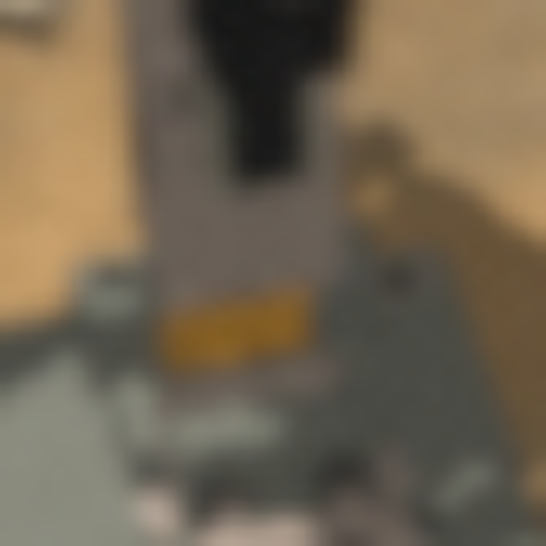

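The foot edge at about (250,297) puts the foot at z ≈ 64 mm, about 21 mm above the cheek tops, with clear space and the cheek's brass below it. The die is upright and held, and the needle is still on the line. Handing in.

```bash
python3 -c "
from h import *
st(); print(order.job_done())"
```

```text
t 19.1667 box xy TCP mm [14.5 58.1] z 99.1 tilt to +y deg 0.13 to +x 0.02 F box [-0.4 -0.7] -2.3 M [0.04 0.07] op 0.318
the job is handed in; nothing more can be done
None
```

The die is out and held upright above its seat with the pointer on the long line, and I handed the job in at about 19 s.

**What I did:**
- I slackened the cam knob in two grips of about 1.1 and 1.0 rad.
- I rocked the die about ±7° through seven half swings, easing it up about 3 mm each time until it came off the ribs.
- I then levelled it and lifted it clear.

**Last checks:**
- **Pointer:** the needle and the long line agreed within about 0.2–0.3 px, where the 0.035 rad tolerance is about 0.9 px. The needle was in the same place after the rocking.
- **Die:** the foot is about 64 mm above the bench, roughly 21 mm above the cheek tops. It sits about 2 mm sideways of the seat and the tool's tilt is 0.1°. The force on the tool is only the die's weight (2–3 N), so it touches nothing of the box.
- **Box:** it stood flat in every picture and moved no more than about 1 mm. The highest upward force I read was 7.4 N (between swings, die's weight included), about half of the roughly 15 N that would tip it.
- **Bystanders:** nothing else on the bench was touched. I judged this from the pictures and did not measure each item.

No check failed. The top and scene views of the die head differed by about 2 mm before I gripped it, within calibration; I used a value between them.

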